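# Stand the capped containers in their drip dishes

### The arm

A 7-joint arm with a two-finger parallel gripper is mounted at the origin on a cart in front of the work surface, level with it; the furniture and walls round the work are solid. World frame = base frame: x ahead of the robot, y to its left, z up, the work surface at z = 0. Lengths are in m, angles in rad, forces in N, time in s.
With the tool pointing down it reaches from about 0.4 to 0.875 m from the base axis. Payload 19.3 kg.
Tool frame: the origin (TCP) lies at the very end of the fingers, on their centre line; the grasp point (between the pads) lies 19 mm behind it; z points along the fingers, y is the line along which they close (so a half turn about z gives the same grasp; the last joint's range is limited). The gripper opens to 85 mm and grips with 20 to 120 N. Pads are 22 mm wide; open, the fingers measure 114 mm over their backs; the gripper's body (76 mm by 85 mm) begins 54 mm behind the grasp point. The pads swing forward as they close: fully open they stand 13 mm farther back than shut.
Start: joints at [1.255, 0.521, -0.036, 1.599, 0.021, 1.021, -0.113], TCP at [0.152, -0.606, 0.231] pointing down, gripper open.
Joint ranges: [-2.91, 2.91], [-0.3, 2.13], [-1.5, 1.42], [0.17, 2.43], [-1.26, 4.41], [0.16, 1.93], [-2.52, 2.52]. Speed limits (rad/s): [1.89, 1.89, 2.39, 2.39, 3.01, 3.01, 3.01].

### API

Orientations are given as [roll, pitch, yaw] about the fixed x, y, z axes, in that order (R = Rz(yaw) Ry(pitch) Rx(roll)).
In Python, from workcell import bot gives the robot as it stands.
- The arm moves only by the tool carry_out, never from a script. Its argument "rows" is a list that holds one entry, the list of rows, each a list of 4 numbers: the shift along the tool's x, y, z in m, then the turn about the tool's z in degrees. In form: [[[x, y, z, twist], ...]]. A call has 1 to 12 rows; each row is the pose to reach, as a shift and turn from the pose commanded when the call began, along the tool's axes at that moment; what a row does not reach only later rows make up. A row lasts 1/12 s, in which the tool goes at most 41.7 mm and 7.16 degrees, less where a joint would pass 70% of its speed; a pose out of reach is approached as far as the arm can. A call with a gripper value outside its range is refused whole. "grip" is the finger opening in m, from 0 to 0.0854, set as the call begins (left out, the last holds). The fingers move at their own pace and stop on an object; "grip_force" is the grip in N (left out, the last holds). Time passes only in rows, so rows that repeat a pose let the fingers close. It gives the time, the measured TCP pose, the force, the opening and the grip force at its end, in the units of the state.
- bot.observe(): the state, without advancing time (a new reading comes with each control period).
- bot.grab_frame(name): name is "scene" or "top"; returns a dict with "pixels" (420x560x3 uint8, red, green, blue), "K" (3x3 intrinsics, pixels), "k1" (the pictures are not rectified: a ray, as slopes to the right and down, at radius r is drawn at 1 + k1 r^2 times it, then the intrinsics apply), "pose" (4x4, takes a point from camera to world coordinates). Camera axes: x right, y down, z forward; pixel columns grow to the right and rows downward; lengths in m; the calibration is good to about 2 mm. A picture is of the moment at which its call begins. There is no depth.
- bot.job_done(): hands the job in; it is judged then, once.
Trained networks look in a picture, given as the dict that the camera call returned (one of the last four; its "shot" number tells which), for a name from the list of things; names that differ only in an ending like _2 or _b are one class to them, and where a whole thing is asked for, a point or a joint stands for the part that bears it (a point fixed in the world has none). Each returns a list of dicts, best first, with "conf" (0 to 1); they miss things now and then, are a little off and sometimes report something else, mostly with a low value. They report only what shows in the picture. A call takes as long as a camera call. They do not tell look-alikes from the thing itself.
- bot.look_for(picture, label): "position" ([column, row] in pixels, amid what is visible of it).
- bot.regions_of(picture, label): "region" (420x560 bool, what is visible of it) and "position" ([column, row] in pixels, amid what is visible of it).
- bot.spot_point(picture, label): "position" ([column, row] in pixels: a listed point, or the origin of a listed thing).
The state is a dict: "clock": time; "qpos": joint angles; "qd": joint speeds; "joint_efforts": joint torques, N m; "position": TCP position; "tool_rot": TCP orientation; "force": force on the tool from outside, world axes, zero at the start; "moment": the same for the moment, N m; "grip_width": finger opening in m; "finger_force": force on a finger pad.
Only numpy, scipy, OpenCV 4.12 (cv2) and the standard library are available. Lean on these libraries where they do the work, as an engineer would, in place of code of your own. Each camera call takes 0.05 s, during which the arm holds its last target. There are 200 camera calls.

### The job

Put the four capped containers (three bottles and a vial) into the four steel drip dishes by width: the widest bottle into the widest dish, the next widest into the next dish, and so on down to the vial in the smallest. Each shall stand upright on the floor of its dish, inside the rim; tip none of them over on the way, and leave the open beaker and the tall open glass where they stand.

Things in the scene. Friction and masses are not known exactly. Their poses are not given: they have to be found in the camera images.
- rinse_mid (a point): large white round bottle with a blue screw cap, 60 mm in diameter, 128 mm tall (the straight 60 mm body reaches 84 mm up, then a shoulder; the cap, 36 mm in diameter, spans 104 to 128 mm and is fast), about 0.3 kg, loose, standing upright. The point lies on its axis half-way up, 64 mm above its underside; z is its axis
- iodine_mid (a point): dark brown round bottle with a black screw cap, 42 mm in diameter, 78 mm tall (the 42 mm body reaches 52 mm up before the shoulder; the cap, 26 mm in diameter, spans 64 to 78 mm and is fast), about 0.11 kg, loose, upright. The point lies on its axis half-way up, 39 mm above its underside; z is its axis
- slim_mid (a point): slim white plastic bottle with a grey cap, 30 mm in diameter, 95 mm tall (the 30 mm body reaches 54 mm up before the shoulder), about 0.05 kg, loose, upright. The point lies on its axis half-way up, 47.5 mm above its underside; z is its axis
- vial_mid (a point): small clear glass vial with a black cap and some dull red contents, 16 mm in diameter over its whole height of 58 mm, about 14 g, loose, upright. The point lies on its axis half-way up, 29 mm above its underside; z is its axis
- dish_xl: the widest of four round steel drip dishes fixed on the table: a flat floor with a low upright rim; outer diameter 86 mm, inner diameter 80 mm, rim top 14 mm above the table, inner floor 4 mm above the table. Origin at the centre of its underside, z up. It is for the container 60 mm wide
- dish_l: the second widest of four round steel drip dishes fixed on the table: a flat floor with a low upright rim; outer diameter 68 mm, inner diameter 62 mm, rim top 14 mm above the table, inner floor 4 mm above the table. Origin at the centre of its underside, z up. It is for the container 42 mm wide
- dish_m: the third widest of four round steel drip dishes fixed on the table: a flat floor with a low upright rim; outer diameter 56 mm, inner diameter 50 mm, rim top 14 mm above the table, inner floor 4 mm above the table. Origin at the centre of its underside, z up. It is for the container 30 mm wide
- dish_s: the smallest of four round steel drip dishes fixed on the table: a flat floor with a low upright rim; outer diameter 42 mm, inner diameter 36 mm, rim top 14 mm above the table, inner floor 4 mm above the table. Origin at the centre of its underside, z up. It is for the container 16 mm wide
- beaker_mid (a point): open clear beaker, 75 mm in diameter, 83 mm tall, loose, has no cap and stays where it stands. The point lies on its axis half-way up, 41.5 mm above the table
- glass_mid (a point): open tall clear glass, 61 mm in diameter, 142 mm tall, loose, has no cap and stays where it stands. The point lies on its axis half-way up, 71 mm above the table
Mind the look-alikes: they are no part of the job. Leave any blue or brown look-alike of the dish_m alone.

How it is judged:
At the end, for the whole second after the job is handed in: Each container stands upright (within 0.1 rad) and still on the floor of the dish of its own rank in width, its axis within 12 mm of the dish's centre and its underside no more than 4 mm off the dish's floor; all are released (horizontal distance between rinse_mid and dish_xl below 0.012 m and z of rinse_mid in the frame of dish_xl between 0.064 and 0.072 m and angle between each of rinse_mid, iodine_mid, slim_mid, vial_mid's own z axis and vertical below 0.1 rad and linear speed of each of rinse_bottle, iodine_bottle, slim_bottle, vial below 0.02 m/s and horizontal distance between iodine_mid and dish_l below 0.012 m and z of iodine_mid in the frame of dish_l between 0.039 and 0.047 m and horizontal distance between slim_mid and dish_m below 0.012 m and z of slim_mid in the frame of dish_m between 0.0475 and 0.0555 m and horizontal distance between vial_mid and dish_s below 0.012 m and z of vial_mid in the frame of dish_s between 0.029 and 0.037 m); the robot touches nothing.
It fails at once if a capped container is tipped over (angle between any of rinse_mid, iodine_mid, slim_mid, vial_mid's own z axis and vertical above 0.6 rad).
It fails at once if the open beaker is moved more than 25 mm or tipped (distance of beaker_mid from where it was at the start of the episode above 0.025 m or angle between beaker_mid's own z axis and vertical above 0.4 rad).
It fails at once if the tall glass is moved more than 25 mm or tipped (distance of glass_mid from where it was at the start of the episode above 0.025 m or angle between glass_mid's own z axis and vertical above 0.4 rad).
It also fails if it takes over 112 s, if anything falls off the work surface, if the arm or the gripper's body presses on something with over 40 N, if the wrist force passes 120 N, or if a joint passes its speed limit or range.

## Working session

There is one attempt and no reset: what is moved stays moved. The work goes in short steps, Python scripts to look and compute and a tool call to move; the robot and the scene stay as the last step left them, time stands still between calls to the robot, and variables do not carry over. Pictures are saved under pics/ and viewed, at most 14 in all, crops included, and the job is handed in when it is done.

Besides the shell and the picture viewer there is one more tool, called after "Request:" by a JSON object that holds its "name" and its "arguments". carry_out: Moves the arm, as the interface text tells. Its arguments: {"type":"object","properties":{"rows":{"type":"array","items":{"type":"array","items":{"type":"array","items":{"type":"number"}}}},"grip":{"type":"number"},"grip_force":{"type":"number"}},"required":["rows"]}

```bash
mkdir -p pics; ls; cat > h.py <<'E'
import numpy as np, cv2
from workcell import bot
N=["rinse_mid","iodine_mid","slim_mid","vial_mid","dish_xl","dish_l","dish_m","dish_s","beaker_mid","glass_mid"]
Z=dict(rinse_mid=.064,iodine_mid=.039,slim_mid=.0475,vial_mid=.029,beaker_mid=.0415,glass_mid=.071)
def ray(f,p):
    K=np.array(f["K"]);k=f["k1"]
    d=np.array([(p[0]-K[0,2])/K[0,0],(p[1]-K[1,2])/K[1,1]]);u=d.copy()
    for _ in range(30): u=d/(1+k*(u@u))
    T=np.array(f["pose"]);v=T[:3,:3]@np.array([u[0],u[1],1]);return T[:3,3],v/np.linalg.norm(v)
def onz(f,p,z):
    o,v=ray(f,p);return o+v*(z-o[2])/v[2]
def proj(f,P):
    T=np.array(f["pose"]);c=T[:3,:3].T@(np.array(P)-T[:3,3]);u=c[:2]/c[2];u=u*(1+f["k1"]*(u@u))
    K=np.array(f["K"]);return K[:2,:2]@u+K[:2,2]
def tri(r):
    A=0;b=0
    for o,v in r:
        M=np.eye(3)-np.outer(v,v);A=A+M;b=b+M@o
    return np.linalg.solve(A,b)
def save(f,n,crop=None,s=1):
    im=f["pixels"][:,:,::-1]
    if crop: im=im[crop[1]:crop[3],crop[0]:crop[2]]
    cv2.imwrite(f"pics/{n}.png",cv2.resize(im,None,fx=s,fy=s,interpolation=cv2.INTER_CUBIC))
E
python3 - <<'E'
from h import *
np.set_printoptions(precision=4,suppress=True)
F={n:bot.grab_frame(n) for n in("scene","top")}
for n,f in F.items(): save(f,n+"0",s=1.4); print(n,np.array(f["pose"])[:3,3])
for l in N:
    for n,f in F.items():
        for d in bot.spot_point(f,l)[:4]:
            if d["conf"]>.2: print(l,n,round(d["conf"],2),np.round(d["position"],1),onz(f,d["position"],Z.get(l,0))[:2])
s=bot.observe();print(s["position"],s["tool_rot"],s["clock"])
E
```

```text
pics
scene [-0.2908  0.5694  0.6594]
top [ 0.3663 -0.0577  1.2217]
rinse_mid scene 0.83 [228.3 230.8] [0.4641 0.1097]
rinse_mid top 0.97 [203.9 229.6] [0.4678 0.1168]
iodine_mid scene 0.9 [155.5 223.7] [0.631  0.2227]
iodine_mid top 0.77 [162.2 165.5] [0.6329 0.2303]
slim_mid scene 0.86 [201.5 202.1] [0.6438 0.0809]
slim_mid top 0.7 [219.8 162.8] [0.6385 0.0832]
vial_mid scene 0.64 [371.2 205. ] [ 0.3813 -0.3082]
vial_mid top 0.44 [371.3 268.7] [ 0.3747 -0.2968]
vial_mid top 0.21 [322.9 241.4] [ 0.4422 -0.177 ]
dish_xl scene 0.95 [245.5 195.3] [ 0.6745 -0.0834]
dish_xl top 0.67 [280.5 157.9] [ 0.6632 -0.0705]
dish_l scene 0.84 [165.4 271.9] [0.4878 0.2697]
dish_l scene 0.72 [268.4 234.4] [ 0.47   -0.0147]
dish_l scene 0.6 [310.  193.1] [ 0.5714 -0.2494]
dish_l scene 0.59 [181.  296.3] [0.393  0.2793]
dish_l top 0.96 [409.6 248. ] [ 0.4278 -0.4023]
dish_l top 0.83 [345.5 187.4] [ 0.5851 -0.2403]
dish_l top 0.79 [151.2 222.4] [0.4916 0.2629]
dish_l top 0.78 [144.9 258.2] [0.3996 0.2755]
dish_m scene 0.84 [165.4 271.9] [0.4878 0.2697]
dish_m scene 0.72 [268.4 234.4] [ 0.47   -0.0147]
di
[... 281 characters left out ...]
]
dish_s scene 0.84 [165.4 271.9] [0.4878 0.2697]
dish_s scene 0.72 [268.4 234.4] [ 0.47   -0.0147]
dish_s scene 0.6 [310.  193.1] [ 0.5714 -0.2494]
dish_s scene 0.59 [181.  296.3] [0.393  0.2793]
dish_s top 0.96 [409.6 248. ] [ 0.4278 -0.4023]
dish_s top 0.83 [345.5 187.4] [ 0.5851 -0.2403]
dish_s top 0.79 [151.2 222.4] [0.4916 0.2629]
dish_s top 0.78 [144.9 258.2] [0.3996 0.2755]
beaker_mid scene 0.7 [370.4 207.8] [ 0.3592 -0.2776]
beaker_mid scene 0.67 [318.1 206.2] [ 0.4498 -0.1673]
beaker_mid top 0.96 [324.2 242.2] [ 0.4395 -0.1789]
glass_mid scene 0.82 [350.1 168.2] [ 0.5233 -0.3642]
glass_mid top 0.83 [409.5 202.1] [ 0.5364 -0.3859]
[ 0.152  -0.6062  0.2313] [3.1416 0.     0.2457] 1.1
```

View pics/top0.png

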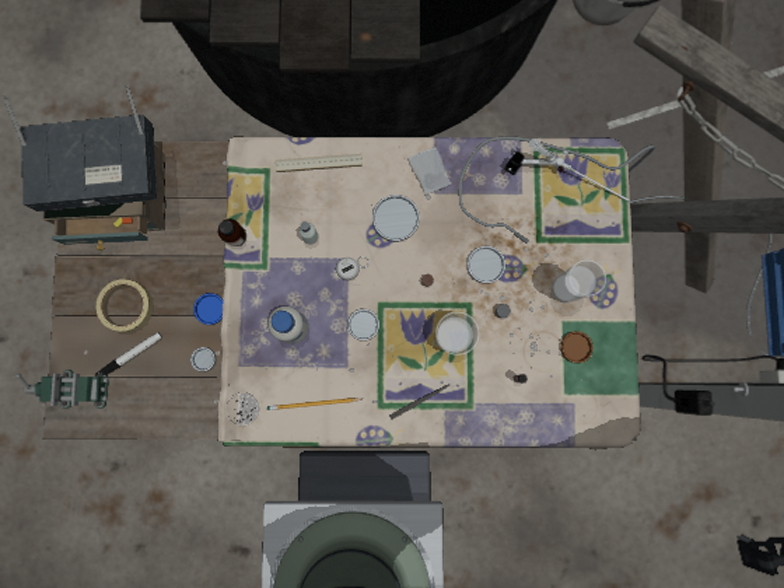

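View pics/scene0.png

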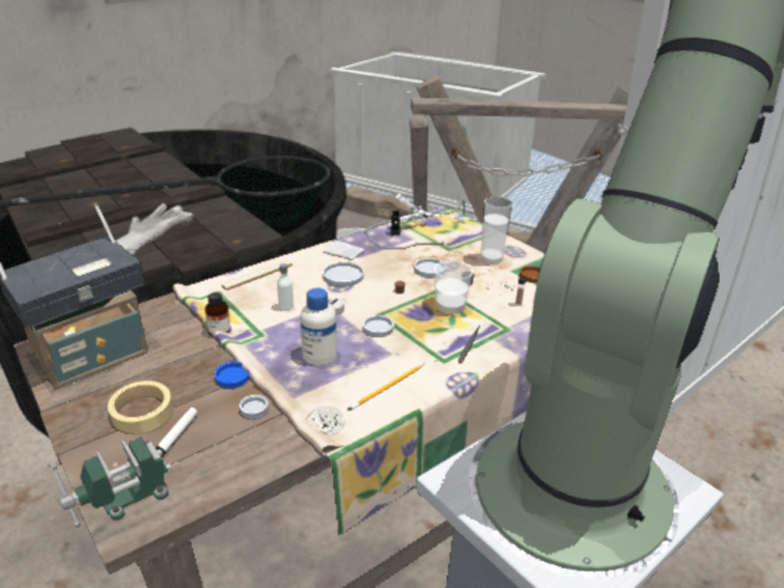

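The top view shows four steel dishes. In saved-PNG pixels, xl is at (395,219), l at (486,265), m at (363,325) and s at (203,359). The blue dish at (209,308) and the brown one at (575,347) are look-alikes, so I'll leave them. The dark-capped vial is at (517,378), the beaker at (455,334) and the glass at (575,285). Next I'll fit silhouettes in both views and make one crop to confirm the dishes.

```bash
cat >> h.py <<'E'
from scipy.optimize import minimize
PROF=dict(rinse_mid=[(.03,0),(.03,.084),(.018,.104),(.018,.128)],iodine_mid=[(.021,0),(.021,.052),(.013,.064),(.013,.078)],
 slim_mid=[(.015,0),(.015,.054),(.008,.075),(.008,.095)],vial_mid=[(.008,0),(.008,.058)],dish_xl=[(.043,0),(.043,.014)],
 dish_l=[(.034,0),(.034,.014)],dish_m=[(.028,0),(.028,.014)],dish_s=[(.021,0),(.021,.014)])
A=np.linspace(0,2*np.pi,24,endpoint=False)
def sil(f,l,x,y,z):
    S=8;m=np.zeros((420,560),np.uint8)
    P=[[proj(f,[x+r*np.cos(a),y+r*np.sin(a),z+h]) for a in A] for r,h in PROF[l]]
    for a,b in zip(P[:-1],P[1:]):
        h=cv2.convexHull(np.array(a+b,np.float32));cv2.fillConvexPoly(m,np.round(h*S).astype(np.int32),255,cv2.LINE_AA,3)
    return m/255.
def fit(fs,ms,l,x0,z0=0,freez=True):
    def c(p):
        z=p[2] if freez else z0
        return -sum(np.minimum(s:=sil(f,l,p[0],p[1],z),m).sum()/np.maximum(s,m).sum() for f,m in zip(fs,ms))/len(fs)
    i=np.array(list(x0)+([z0] if freez else []))
    r=minimize(c,i,method="Nelder-Mead",options=dict(initial_simplex=np.vstack([i]+[i+e for e in .01*np.eye(len(i))]),xatol=2e-4,fatol=1e-4))
    return r.x,-r.fun
def region(f,l,x,y):
    h=max(q[1] for q in PROF[l])/2;p=proj(f,[x,y,h]);b=None
    for d in bot.regions_of(f,l):
        e=np.linalg.norm(np.array(d["position"])-p)
        if e<14 and (b is None or e<b[0]): b=(e,d["region"].astype(float))
    return None if b is None else b[1]
E
cat > m.py <<'E'
from h import *
np.set_printoptions(precision=4,suppress=True)
F=[bot.grab_frame(n) for n in("scene","top")]
G=dict(rinse_mid=(.466,.113),iodine_mid=(.632,.227),slim_mid=(.640,.082),vial_mid=(.377,-.30),dish_xl=(.668,-.077),dish_l=(.580,-.245),dish_m=(.47,-.015),dish_s=(.396,.277))
for l,g in G.items():
    R=[region(f,l,*g) for f in F];o=[i for i in(0,1) if R[i] is not None];out=[]
    for i in o: out+=list(fit([F[i]],[R[i]],l,g,0,False))
    if len(o)==2: out+=list(fit(F,R,l,g))
    print(l,o,*out)
save(F[1],"crop1",(140,135,440,275),2.6)
E
python3 m.py
```

```text
rinse_mid [0, 1] [0.4653 0.1132] 0.8879921770421229 [0.4644 0.1132] 0.8632222302037689 [ 0.4649  0.114  -0.0035] 0.8779765444156937
iodine_mid [0, 1] [0.6353 0.222 ] 0.8548398756596545 [0.6348 0.2225] 0.9199922573152242 [0.6348 0.2222 0.0001] 0.8863991294583957
slim_mid [0] [0.6322 0.0817] 0.8407021774448997
vial_mid [0, 1] [ 0.3747 -0.302 ] 0.4045618871752192 [ 0.371  -0.2947] 0.6348142474147835 [ 0.3716 -0.2953 -0.0044] 0.5185747591283233
dish_xl [0] [ 0.6709 -0.0803] 0.8161962660872204
dish_l [0, 1] [ 0.5879 -0.24  ] 0.5907897019104493 [ 0.5818 -0.2423] 0.914289545776739 [ 0.5817 -0.2433 -0.0027] 0.7515825843479239
dish_m [0, 1] [ 0.4704 -0.0184] 0.8289396602226127 [ 0.467  -0.0169] 0.9246597892888498 [ 0.467  -0.0169  0.0016] 0.8727907589559685
dish_s [0, 1] [0.4044 0.2736] 0.8658097808076505 [0.4051 0.2736] 0.8572042764195019 [ 0.4052  0.2737 -0.0012] 0.8620367278843888
```

View pics/crop1.png

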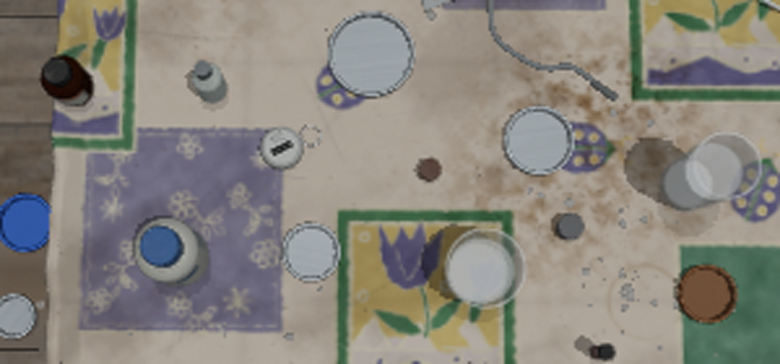

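Request:
{"name": "carry_out", "arguments": {"rows": [[[0,0,0,7],[0,0,0,14.08],[0,0,0,14.08]]], "grip": 0.05}}

```text
clock: 2.25
position: [0.1521, -0.6062, 0.2313]
tool_rot: [-3.142, 0.0, -0.007]
force: [-0.5, -0.2, -0.5]
grip_width: 0.052
finger_force: 0.0
```

The crop confirms four grey steel dishes with diameters falling as listed: xl at crop (370,54), l (538,141), m (311,251) and s (14,316). The blue (25,222) and brown (707,293) ones are decoys. The vial's cap is at crop (602,352). I'll pin down the vial, slim bottle and xl dish from these pixels.

```bash
python3 - <<'E'
from h import *
np.set_printoptions(precision=4,suppress=True)
f=bot.grab_frame("top");s=bot.grab_frame("scene")
c=lambda x,y:(139.7+x/2.6,134.7+y/2.6)
for n,p,z in[("vialcap",c(602,352),.058),("xl",c(370,54),.014),("l",c(538,141),.014),("m",c(311,251),.014),("s",c(14,316),.014),("slimcap",c(203,68),.095),("rinsecap",c(160,247),.128),("iodcap",c(57,73),.078)]: print(n,onz(f,p,z)[:2])
for l in("slim_mid","dish_xl","vial_mid"):
  for n,q in(("t",f),("s",s)):
    for d in bot.regions_of(q,l)[:2]: print(l,n,d["conf"],d["position"],d["region"].sum(), onz(q,d["position"],{"d":.01,"s":.045,"v":.029}[l[0]])[:2])
save(s,"crop2",(300,150,420,240),6)
E
```

```text
vialcap [ 0.3711 -0.2908]
xl [ 0.6663 -0.0743]
l [ 0.5786 -0.241 ]
m [ 0.4685 -0.0168]
s [0.4042 0.2714]
slimcap [0.6322 0.0825]
rinsecap [0.462  0.1133]
iodcap [0.6309 0.2225]
slim_mid t 0.56 [219.5, 165.0] 169 [0.6333 0.0841]
slim_mid s 0.81 [201.6, 205.0] 307 [0.6341 0.0863]
dish_xl t 0.61 [281.2, 157.1] 889 [ 0.6629 -0.0722]
dish_xl t 0.21 [323.2, 239.9] 786 [ 0.4473 -0.1797]
dish_xl s 0.57 [246.6, 195.2] 421 [ 0.6584 -0.0764]
vial_mid t 0.62 [375.9, 269.3] 51 [ 0.3732 -0.3083]
vial_mid s 0.55 [368.7, 206.3] 101 [ 0.3807 -0.297 ]
```

View pics/crop2.png

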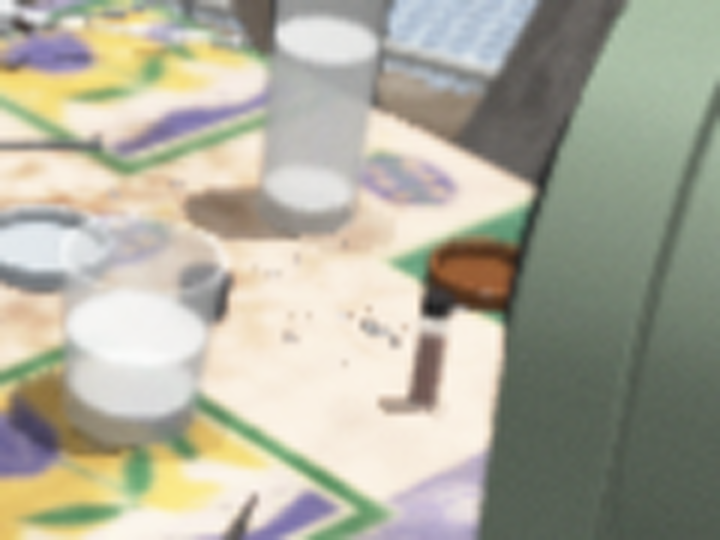

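The scene crop shows the vial upright, with its cap top near px (372.9,198.8) and its base near (370.6,216.5). The beaker is at about (322,205).

```bash
python3 - <<'E'
from h import *
np.set_printoptions(precision=4,suppress=True)
f=bot.grab_frame("top");s=bot.grab_frame("scene")
print("top cam obstruct check", onz(s,(372.7,199),.058),onz(s,(370.6,216.2),0),onz(s,(371.6,207.8),.029))
print("tri cap",tri([ray(s,(372.7,199)),ray(f,(371.2,270.1))]))
E
```

```text
top cam obstruct check [ 0.3698 -0.2959  0.058 ] [ 0.3714 -0.3001  0.    ] [ 0.3703 -0.2975  0.029 ]
tri cap [ 0.3695 -0.2919  0.0595]
```

Request:
{"name": "carry_out", "arguments": {"rows": [[[0.018,-0.025,0,0],[0.036,-0.05,0,0],[0.054,-0.075,0,0],[0.072,-0.1,0,0],[0.09,-0.125,0,0],[0.108,-0.15,0,0],[0.126,-0.18,0,0],[0.145,-0.21,0,0],[0.165,-0.24,0,0],[0.185,-0.27,0,0],[0.205,-0.295,0,0],[0.22,-0.313,0,0]]]}}

```text
clock: 3.75
position: [0.3735, -0.2908, 0.2316]
tool_rot: [-3.142, -0.001, 0.003]
force: [0.3, 0.5, 0.9]
grip_width: 0.0502
finger_force: 0.0
```

Request:
{"name": "carry_out", "arguments": {"rows": [[[-0.0025,0.004,0.02,0],[-0.0025,0.004,0.04,0],[-0.0025,0.004,0.06,0],[-0.0025,0.004,0.08,0],[-0.0025,0.004,0.1,0],[-0.0025,0.004,0.12,0],[-0.0025,0.004,0.14,0],[-0.0025,0.004,0.155,0],[-0.0025,0.004,0.17,0],[-0.0025,0.004,0.185,0],[-0.0025,0.004,0.2,0],[-0.0025,0.004,0.206,0]]]}}

```text
clock: 4.75
position: [0.3691, -0.2969, 0.0238]
tool_rot: [-3.141, 0.001, 0.001]
force: [-0.9, 0.4, -0.5]
grip_width: 0.0499
finger_force: 0.0
```

Request:
{"name": "carry_out", "arguments": {"rows": [[[0,0,0,0],[0,0,0,0],[0,0,0,0],[0,0,0,0],[0,0,0,0],[0,0,0,0],[0,0,0,0],[0,0,0,0],[0,0,0,0],[0,0,0,0]]], "grip": 0.01, "grip_force": 20}}

```text
clock: 5.58
position: [0.3698, -0.2974, 0.0258]
tool_rot: [3.141, -0.001, -0.0]
force: [0.0, 0.8, 8.8]
grip_width: 0.0143
finger_force: 22.9
```

```bash
python3 - <<'E'
from h import *
s=bot.grab_frame("scene");save(s,"c3",(310,130,430,240),5)
o=bot.observe();print(o["force"],o["grip_width"],o["finger_force"],o["position"])
E
```

```text
[-0.65427245  0.81338602  8.37891495] 0.014792368457045412 22.92503627075348 [ 0.36984011 -0.29741425  0.02576751]
```

View pics/c3.png

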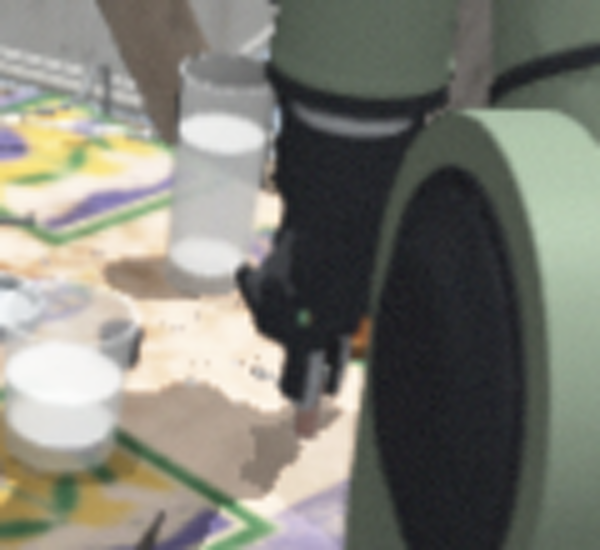

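The vial is upright between the fingers. I'll lift it and carry it.

Request:
{"name": "carry_out", "arguments": {"rows": [[[0,0,-0.005,0],[0,0,-0.015,0],[0,0,-0.03,0],[0,0,-0.05,0],[0,0,-0.075,0],[0,0,-0.1,0],[0,0,-0.125,0],[0,0,-0.15,0],[0,0,-0.17,0],[0,0,-0.185,0],[0,0,-0.19,0],[0,0,-0.19,0]]]}}

```text
clock: 6.63
position: [0.3698, -0.2975, 0.2168]
tool_rot: [3.14, -0.002, -0.0]
force: [-0.1, -0.2, -0.4]
grip_width: 0.0145
finger_force: 22.1
```

Request:
{"name": "carry_out", "arguments": {"rows": [[[0.01,-0.01,0,0],[0.02,-0.03,0,0],[0.03,-0.055,0,0],[0.04,-0.08,0,0],[0.05,-0.105,0,0],[0.055,-0.13,0,0],[0.06,-0.155,0,0],[0.06,-0.18,0,0],[0.06,-0.205,0,0],[0.06,-0.23,0,0],[0.06,-0.26,0,0],[0.06,-0.285,0,0]]]}}

```text
clock: 7.63
position: [0.4287, -0.0105, 0.2145]
tool_rot: [-3.141, 0.001, 0.0]
force: [0.1, 1.2, 0.2]
grip_width: 0.0145
finger_force: 22.1
```

Request:
{"name": "carry_out", "arguments": {"rows": [[[0,-0.025,0,0],[0,-0.05,0,0],[0,-0.075,0,0],[0,-0.1,0,0],[-0.003,-0.125,0,0],[-0.006,-0.15,0,0],[-0.01,-0.175,0,0],[-0.013,-0.2,0,0],[-0.017,-0.225,0,0],[-0.02,-0.25,0,0],[-0.025,-0.275,0,0],[-0.025,-0.285,0,0]]]}}

```text
clock: 8.63
position: [0.4029, 0.2757, 0.2144]
tool_rot: [-3.141, 0.002, 0.003]
force: [-0.8, 0.2, -0.1]
grip_width: 0.0147
finger_force: 22.1
```

```bash
python3 - <<'E'
from h import *
np.set_printoptions(precision=4,suppress=True)
s=bot.grab_frame("scene");save(s,"c4",(60,130,280,320),3.4)
o=bot.observe();p=o["position"];print(p)
print("tcp px",proj(s,p), "dish", proj(s,[.4048,.2733,.004]))
for d in bot.regions_of(s,"vial_mid")[:3]: print(d["conf"],d["position"],d["region"].sum())
E
```

```text
[0.4033 0.2761 0.2145]
tcp px [169.5706 208.5942] dish [180.7206 290.8366]
0.75 [168.3, 208.3] 190
0.52 [320.1, 202.7] 925
```

View pics/c4.png

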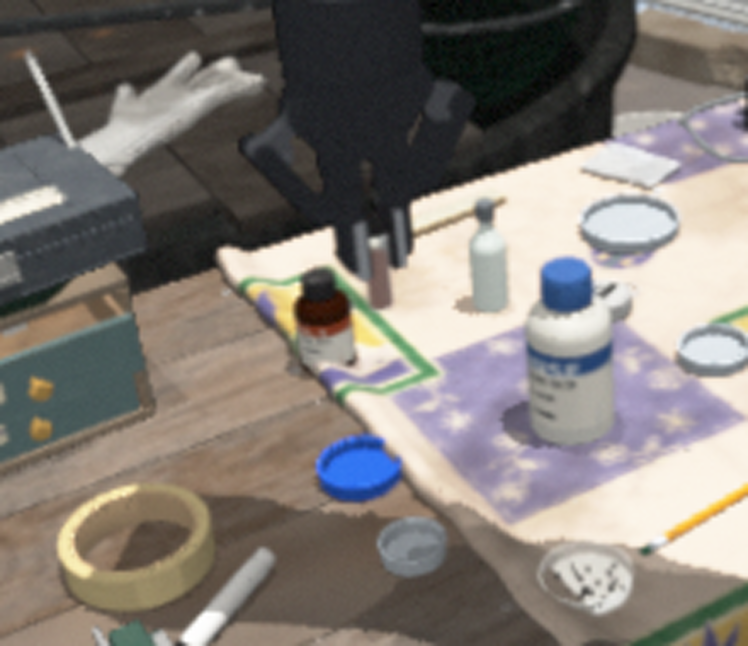

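The vial hangs upright in the grip, with its bottom near px (171.5,219). The dish is below it at (182,291).

Request:
{"name": "carry_out", "arguments": {"rows": [[[0.001,0.003,0.02,0],[0.001,0.003,0.04,0],[0.001,0.003,0.06,0],[0.001,0.003,0.08,0],[0.001,0.003,0.1,0],[0.001,0.003,0.12,0],[0.001,0.003,0.14,0],[0.001,0.003,0.155,0],[0.001,0.003,0.165,0],[0.001,0.003,0.175,0],[0.001,0.003,0.18,0],[0.001,0.003,0.183,0]]]}}

```text
clock: 9.73
position: [0.4055, 0.2694, 0.0319]
tool_rot: [3.141, 0.0, -0.0]
force: [0.4, 0.2, 0.9]
grip_width: 0.0147
finger_force: 22.1
```

Request:
{"name": "carry_out", "arguments": {"rows": [[[0,0,0,0],[0,0,0,0],[0,0,0,0]]]}}

```text
clock: 9.98
position: [0.4059, 0.2699, 0.0329]
tool_rot: [-3.141, -0.001, -0.0]
force: [0.3, -0.1, -0.5]
grip_width: 0.0148
finger_force: 22.1
```

Request:
{"name": "carry_out", "arguments": {"rows": [[[-0.001,-0.003,0.001,0],[-0.001,-0.003,0.002,0],[-0.001,-0.003,0.003,0],[-0.001,-0.003,0.003,0]]]}}

```text
clock: 10.32
position: [0.4048, 0.2732, 0.0297]
tool_rot: [-3.141, -0.001, 0.0]
force: [-1.3, 0.3, 11.1]
grip_width: 0.0147
finger_force: 23.1
```

```bash
python3 - <<'E'
from h import *
s=bot.grab_frame("scene");save(s,"c5",(130,230,230,320),6)
o=bot.observe();print(o["force"],o["position"])
E
```

```text
[-1.81597935  0.41107717 10.41515859] [0.40472643 0.27322481 0.02973039]
```

View pics/c5.png

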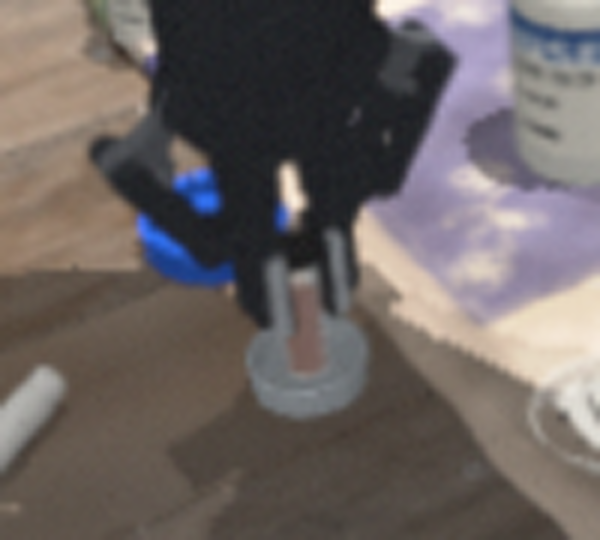

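The vial stands in the middle of the small dish, touching its floor. I'll release it.

Request:
{"name": "carry_out", "arguments": {"rows": [[[0,0,-0.001,0],[0,0,-0.001,0],[0,0,-0.001,0],[0,0,-0.001,0],[0,0,-0.001,0],[0,0,-0.001,0],[0,0,-0.001,0],[0,0,-0.001,0]]], "grip": 0.04}}

```text
clock: 11.03
position: [0.4045, 0.2728, 0.0303]
tool_rot: [3.142, 0.0, 0.0]
force: [0.6, -1.1, 0.1]
grip_width: 0.04
finger_force: 0.0
```

Request:
{"name": "carry_out", "arguments": {"rows": [[[0,0,-0.01,0],[0,0,-0.025,0],[0,0,-0.045,0],[0,0,-0.07,0],[0,0,-0.1,0],[0,0,-0.13,0],[0,0,-0.16,0],[0,0,-0.18,0],[0,0,-0.2,0],[0,0,-0.205,0]]], "grip": 0.0854}}

```text
clock: 11.87
position: [0.4052, 0.2733, 0.239]
tool_rot: [-3.139, -0.003, -0.0]
force: [-0.3, 0.5, 1.1]
grip_width: 0.0857
finger_force: 0.0
```

Request:
{"name": "carry_out", "arguments": {"rows": [[[0.006,0.016,0,0],[0.014,0.037,0,0],[0.022,0.06,0,0],[0.03,0.083,0,0],[0.039,0.106,0,0],[0.047,0.13,0,0],[0.055,0.15,0,0],[0.059,0.16,0,0],[0.059,0.16,0,0]]]}}

```text
clock: 12.62
position: [0.4639, 0.1107, 0.2353]
tool_rot: [3.141, 0.0, -0.003]
force: [0.7, -0.8, 0.3]
grip_width: 0.0853
finger_force: 0.0
```

Request:
{"name": "carry_out", "arguments": {"rows": [[[0,0,0.01,0],[0,0,0.03,0],[0,0,0.05,0],[0,0,0.07,0],[0,0,0.09,0],[0,0,0.11,0],[0,0,0.13,0],[0,0,0.145,0],[0,0,0.16,0],[0,0,0.17,0],[0,0,0.177,0],[0,0,0.178,0]]]}}

```text
clock: 13.62
position: [0.4627, 0.1134, 0.0562]
tool_rot: [3.141, 0.002, 0.001]
force: [-0.6, -0.1, 0.6]
grip_width: 0.085
finger_force: 0.0
```

Request:
{"name": "carry_out", "arguments": {"rows": [[[0,0,0,0],[0,0,0,0],[0,0,0,0],[0,0,0,0],[0,0,0,0],[0,0,0,0],[0,0,0,0],[0,0,0,0]]], "grip": 0.05, "grip_force": 30}}

```text
clock: 14.28
position: [0.4641, 0.1132, 0.0581]
tool_rot: [-3.141, -0.002, 0.0]
force: [-0.3, 2.3, 8.4]
grip_width: 0.0588
finger_force: 32.0
```

Request:
{"name": "carry_out", "arguments": {"rows": [[[0,0,-0.004,0],[0,0,-0.012,0],[0,0,-0.022,0],[0,0,-0.034,0],[0,0,-0.048,0],[0,0,-0.062,0],[0,0,-0.076,0],[0,0,-0.09,0],[0,0,-0.102,0],[0,0,-0.112,0],[0,0,-0.118,0],[0,0,-0.12,0]]]}}

```text
clock: 15.28
position: [0.4639, 0.1128, 0.1785]
tool_rot: [-3.141, -0.001, -0.0]
force: [0.1, -0.1, -3.4]
grip_width: 0.0587
finger_force: 33.4
```

Request:
{"name": "carry_out", "arguments": {"rows": [[[0.006,0.006,0,0],[0.02,0.019,0,0],[0.037,0.035,0,0],[0.056,0.052,0,0],[0.076,0.071,0,0],[0.097,0.091,0,0],[0.118,0.11,0,0],[0.139,0.13,0,0],[0.16,0.15,0,0],[0.18,0.168,0,0],[0.195,0.182,0,0],[0.202,0.189,0,0]]]}}

```text
clock: 16.28
position: [0.6666, -0.0794, 0.1757]
tool_rot: [3.141, 0.001, -0.002]
force: [0.7, -0.6, -3.2]
grip_width: 0.0586
finger_force: 33.4
```

Request:
{"name": "carry_out", "arguments": {"rows": [[[0,0,0.01,0],[0,0,0.025,0],[0,0,0.04,0],[0,0,0.055,0],[0,0,0.07,0],[0,0,0.08,0],[0,0,0.09,0],[0,0,0.1,0],[0,0,0.1,0],[0,0,0.1,0]]]}}

```text
clock: 17.12
position: [0.6653, -0.0761, 0.077]
tool_rot: [-3.141, 0.001, 0.0]
force: [0.0, -0.4, -1.8]
grip_width: 0.0586
finger_force: 33.4
```

```bash
python3 - <<'E'
from h import *
s=bot.grab_frame("scene");save(s,"c6",(190,110,330,215),5)
o=bot.observe();print(o["force"],o["position"],o["clock"])
E
```

```text
[-0.3612558  -0.20497362 -2.21110534] [ 0.66575907 -0.07614045  0.07764993] 17.1667
```

View pics/c6.png

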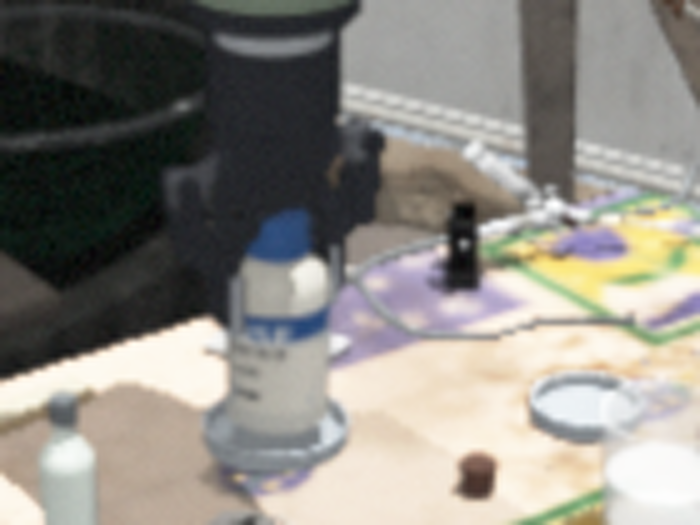

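The bottle is over the xl dish and centred: its bottom is at crop (277,437) and the dish centre is at about (276,425). I'll lower it.

Request:
{"name": "carry_out", "arguments": {"rows": [[[0,0,0.004,0],[0,0,0.008,0],[0,0,0.011,0],[0,0,0.0135,0],[0,0,0.015,0],[0,0,0.015,0]]]}}

```text
clock: 17.67
position: [0.6658, -0.0762, 0.0624]
tool_rot: [-3.142, -0.0, -0.0]
force: [0.0, -1.0, -2.7]
grip_width: 0.0584
finger_force: 33.4
```

Not touching yet, so I'll go down a little more.

Request:
{"name": "carry_out", "arguments": {"rows": [[[0,0,0.001,0],[0,0,0.002,0],[0,0,0.002,0],[0,0,0.002,0]]]}}

```text
clock: 18.0
position: [0.6665, -0.076, 0.062]
tool_rot: [-3.141, -0.002, 0.0]
force: [-4.3, 1.9, 19.5]
grip_width: 0.0587
finger_force: 35.4
```

Request:
{"name": "carry_out", "arguments": {"rows": [[[0,0,-0.001,0],[0,0,-0.001,0],[0,0,-0.001,0],[0,0,-0.001,0],[0,0,-0.001,0],[0,0,-0.001,0],[0,0,-0.001,0],[0,0,-0.001,0]]], "grip": 0.0854}}

```text
clock: 18.67
position: [0.6655, -0.0762, 0.0612]
tool_rot: [3.142, 0.0, 0.0]
force: [-0.0, -0.2, 0.5]
grip_width: 0.0857
finger_force: 0.0
```

Request:
{"name": "carry_out", "arguments": {"rows": [[[0,0,-0.006,0],[0,0,-0.016,0],[0,0,-0.03,0],[0,0,-0.05,0],[0,0,-0.075,0],[0,0,-0.1,0],[0,0,-0.125,0],[0,0,-0.15,0],[0,0,-0.17,0],[0,0,-0.18,0],[0,0,-0.18,0]]]}}

```text
clock: 19.58
position: [0.6665, -0.0763, 0.2448]
tool_rot: [3.141, -0.005, -0.0]
force: [0.1, 0.4, 0.2]
grip_width: 0.0856
finger_force: 0.0
```

```bash
python3 - <<'E'
from h import *
np.set_printoptions(precision=4,suppress=True)
s=bot.grab_frame("scene");o=bot.observe();print(o["position"],o["clock"])
for l,g in dict(rinse_mid=(.666,-.076),vial_mid=(.4048,.2733),iodine_mid=(.632,.222),slim_mid=(.633,.083)).items():
    z=.004 if l[0] in"rv" else 0;R=region(s,l,*g)
    print(l,None if R is None else fit([s],[R],l,g,z,False))
E
```

```text
[ 0.6658 -0.0763  0.2427] 19.6333
rinse_mid (array([ 0.6702, -0.0758]), np.float64(0.9083866564286325))
vial_mid None
iodine_mid (array([0.6416, 0.2196]), np.float64(0.8209307250250097))
slim_mid (array([0.6396, 0.078 ]), np.float64(0.7385188635305077))
```

Request:
{"name": "carry_out", "arguments": {"rows": [[[-0.004,-0.018,0,0],[-0.008,-0.042,0,0],[-0.013,-0.067,0,0],[-0.018,-0.092,0,0],[-0.023,-0.117,0,0],[-0.028,-0.14,0,0],[-0.031,-0.155,0,0],[-0.032,-0.159,0,0],[-0.032,-0.159,0,0]]], "grip": 0.065}}

```text
clock: 20.58
position: [0.6331, 0.0839, 0.2406]
tool_rot: [-3.141, 0.001, 0.002]
force: [-0.6, 0.4, -0.0]
grip_width: 0.0657
finger_force: 0.0
```

Request:
{"name": "carry_out", "arguments": {"rows": [[[0,0,0.01,0],[0,0,0.03,0],[0,0,0.055,0],[0,0,0.08,0],[0,0,0.105,0],[0,0,0.13,0],[0,0,0.15,0],[0,0,0.17,0],[0,0,0.185,0],[0,0,0.2,0],[0,0,0.209,0],[0,0,0.212,0]]]}}

```text
clock: 21.58
position: [0.6326, 0.0813, 0.0271]
tool_rot: [3.141, 0.003, -0.001]
force: [-0.2, 0.4, -0.2]
grip_width: 0.0647
finger_force: 0.0
```

Request:
{"name": "carry_out", "arguments": {"rows": [[[0,0,0,0],[0,0,0,0],[0,0,0,0],[0,0,0,0],[0,0,0,0],[0,0,0,0],[0,0,0,0],[0,0,0,0],[0,0,0,0]]], "grip": 0.024, "grip_force": 20}}

```text
clock: 22.33
position: [0.6341, 0.0828, 0.0301]
tool_rot: [-3.141, -0.001, 0.0]
force: [-1.0, -0.0, 7.3]
grip_width: 0.0294
finger_force: 20.3
```

Request:
{"name": "carry_out", "arguments": {"rows": [[[0,0,-0.004,0],[0,0,-0.012,0],[0,0,-0.024,0],[0,0,-0.04,0],[0,0,-0.055,0],[0,0,-0.07,0],[0,0,-0.085,0],[0,0,-0.1,0],[0,0,-0.11,0],[0,0,-0.118,0],[0,0,-0.12,0]]]}}

```text
clock: 23.25
position: [0.634, 0.0828, 0.151]
tool_rot: [-3.141, -0.002, -0.0]
force: [0.1, -0.1, 0.3]
grip_width: 0.0293
finger_force: 19.9
```

Request:
{"name": "carry_out", "arguments": {"rows": [[[-0.006,0.004,0,0],[-0.018,0.011,0,0],[-0.034,0.02,0,0],[-0.052,0.031,0,0],[-0.07,0.042,0,0],[-0.088,0.053,0,0],[-0.106,0.064,0,0],[-0.124,0.075,0,0],[-0.142,0.085,0,0],[-0.156,0.094,0,0],[-0.164,0.099,0,0],[-0.166,0.1,0,0]]]}}

```text
clock: 24.25
position: [0.466, -0.0183, 0.149]
tool_rot: [3.141, 0.001, -0.001]
force: [-0.3, -0.3, -0.0]
grip_width: 0.0291
finger_force: 19.9
```

Request:
{"name": "carry_out", "arguments": {"rows": [[[0,0,0.01,0],[0,0,0.025,0],[0,0,0.04,0],[0,0,0.055,0],[0,0,0.07,0],[0,0,0.08,0],[0,0,0.09,0],[0,0,0.1,0],[0,0,0.1,0],[0,0,0.1,0]]]}}

```text
clock: 25.08
position: [0.4675, -0.0171, 0.049]
tool_rot: [-3.142, 0.001, 0.0]
force: [0.2, -0.9, -0.5]
grip_width: 0.029
finger_force: 19.9
```

```bash
python3 - <<'E'
from h import *
s=bot.grab_frame("scene");save(s,"c7",(200,160,320,260),6)
o=bot.observe();print(o["force"],o["position"],o["clock"])
E
```

```text
[ 0.57554948 -0.62572811 -0.31290723] [ 0.46775462 -0.0171495   0.04944553] 25.1333
```

View pics/c7.png

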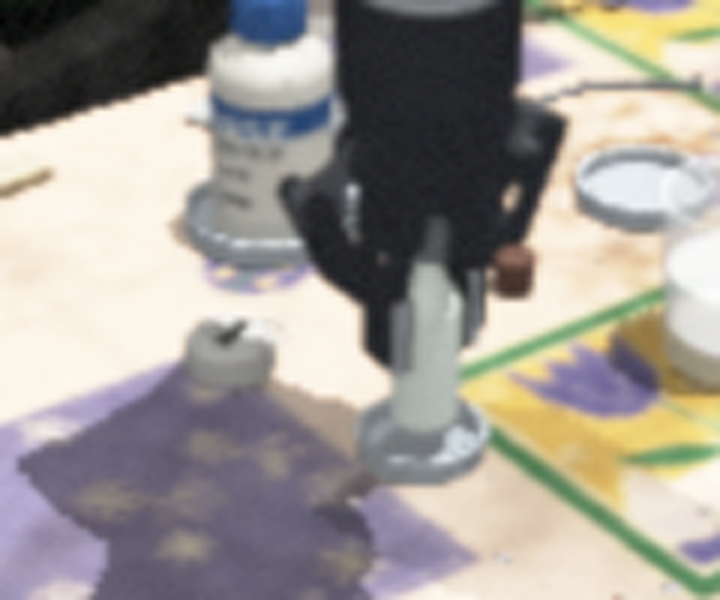

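The slim bottle is centred over the medium dish: the bottle is at crop (424,425) and the dish at (422,440). The large bottle stands upright in the xl dish.

Request:
{"name": "carry_out", "arguments": {"rows": [[[0,0,0.004,0],[0,0,0.008,0],[0,0,0.011,0],[0,0,0.014,0],[0,0,0.0155,0],[0,0,0.016,0],[0,0,0.016,0]]]}}

```text
clock: 25.72
position: [0.4678, -0.0169, 0.0337]
tool_rot: [-3.141, -0.001, 0.0]
force: [-3.1, 2.0, 12.9]
grip_width: 0.0295
finger_force: 20.9
```

Request:
{"name": "carry_out", "arguments": {"rows": [[[0,0,-0.001,0],[0,0,-0.001,0],[0,0,-0.001,0],[0,0,-0.001,0],[0,0,-0.001,0],[0,0,-0.001,0],[0,0,-0.001,0],[0,0,-0.001,0]]], "grip": 0.06}}

```text
clock: 26.38
position: [0.4676, -0.0172, 0.0343]
tool_rot: [-3.142, -0.0, 0.0]
force: [0.3, 0.3, -0.3]
grip_width: 0.0602
finger_force: 0.0
```

Request:
{"name": "carry_out", "arguments": {"rows": [[[0,0,-0.008,0],[0,0,-0.02,0],[0,0,-0.04,0],[0,0,-0.065,0],[0,0,-0.09,0],[0,0,-0.12,0],[0,0,-0.145,0],[0,0,-0.17,0],[0,0,-0.185,0],[0,0,-0.19,0]]]}}

```text
clock: 27.22
position: [0.4683, -0.0172, 0.2272]
tool_rot: [-3.141, -0.004, -0.0]
force: [-0.0, 0.7, 0.4]
grip_width: 0.0598
finger_force: 0.0
```

Request:
{"name": "carry_out", "arguments": {"rows": [[[0.01,-0.014,0,0],[0.025,-0.036,0,0],[0.041,-0.059,0,0],[0.057,-0.082,0,0],[0.074,-0.105,0,0],[0.09,-0.128,0,0],[0.106,-0.152,0,0],[0.123,-0.176,0,0],[0.14,-0.2,0,0],[0.155,-0.222,0,0],[0.167,-0.239,0,0],[0.167,-0.239,0,0]]], "grip": 0.075}}

```text
clock: 28.22
position: [0.6349, 0.2258, 0.2231]
tool_rot: [-3.14, 0.001, 0.003]
force: [0.3, 0.6, 0.2]
grip_width: 0.075
finger_force: 0.0
```

```bash
python3 - <<'E'
from h import *
np.set_printoptions(precision=4,suppress=True)
s=bot.grab_frame("scene");t=bot.grab_frame("top");o=bot.observe();print(o["position"],o["clock"])
for n,f in(("s",s),("t",t)):
  for l,g in dict(rinse_mid=(.666,-.076),vial_mid=(.4048,.2733),iodine_mid=(.634,.222),slim_mid=(.468,-.017)).items():
    R=region(f,l,*g);print(n,l,None if R is None else fit([f],[R],l,g,0 if l[0]=="i" else .004,False))
E
```

```text
[0.6341 0.2221 0.2233] 28.3167
s rinse_mid (array([ 0.6702, -0.0763]), np.float64(0.8933868895148457))
s vial_mid (array([0.4099, 0.2705]), np.float64(0.5038199749965273))
s iodine_mid (array([0.6392, 0.2226]), np.float64(0.8226609169248994))
s slim_mid (array([ 0.4684, -0.0197]), np.float64(0.8140922696821402))
t rinse_mid (array([ 0.6644, -0.0749]), np.float64(0.9056461404046251))
t vial_mid None
t iodine_mid (array([0.6358, 0.2216]), np.float64(0.7116018457481872))
t slim_mid (array([ 0.4654, -0.0174]), np.float64(0.6446239988659721))
```

All three placed containers check out. Now I'll pick up the iodine bottle, going down 0.193.

Request:
{"name": "carry_out", "arguments": {"rows": [[[0.001,0,0.01,0],[0.001,0,0.03,0],[0.001,0,0.055,0],[0.001,0,0.08,0],[0.001,0,0.105,0],[0.001,0,0.13,0],[0.001,0,0.15,0],[0.001,0,0.165,0],[0.001,0,0.178,0],[0.001,0,0.188,0],[0.001,0,0.193,0],[0.001,0,0.194,0]]]}}

```text
clock: 29.72
position: [0.6354, 0.2218, 0.0297]
tool_rot: [3.141, 0.0, 0.0]
force: [-0.4, 0.8, 1.0]
grip_width: 0.0751
finger_force: 0.0
```

Request:
{"name": "carry_out", "arguments": {"rows": [[[0,0,0,0],[0,0,0,0],[0,0,0,0],[0,0,0,0],[0,0,0,0],[0,0,0,0],[0,0,0,0],[0,0,0,0],[0,0,0,0]]], "grip": 0.034, "grip_force": 25}}

```text
clock: 30.47
position: [0.6361, 0.222, 0.0313]
tool_rot: [-3.141, -0.001, -0.0]
force: [0.1, -0.5, 7.8]
grip_width: 0.0403
finger_force: 25.4
```

Request:
{"name": "carry_out", "arguments": {"rows": [[[0,0,-0.004,0],[0,0,-0.012,0],[0,0,-0.025,0],[0,0,-0.042,0],[0,0,-0.06,0],[0,0,-0.08,0],[0,0,-0.1,0],[0,0,-0.12,0],[0,0,-0.138,0],[0,0,-0.152,0],[0,0,-0.16,0],[0,0,-0.16,0]]]}}

```text
clock: 31.47
position: [0.6363, 0.2221, 0.193]
tool_rot: [-3.14, -0.003, -0.0]
force: [-0.1, -0.1, -1.6]
grip_width: 0.0404
finger_force: 25.8
```

Request:
{"name": "carry_out", "arguments": {"rows": [[[-0.001,0.006,0,0],[-0.003,0.02,0,0],[-0.005,0.038,0,0],[-0.008,0.058,0,0],[-0.011,0.08,0,0],[-0.014,0.103,0,0],[-0.017,0.127,0,0],[-0.02,0.15,0,0],[-0.023,0.174,0,0],[-0.026,0.197,0,0],[-0.029,0.22,0,0],[-0.03,0.235,0,0]]]}}

```text
clock: 32.47
position: [0.604, -0.0173, 0.1893]
tool_rot: [3.14, 0.002, -0.003]
force: [0.6, 0.1, -1.5]
grip_width: 0.04
finger_force: 25.7
```

Request:
{"name": "carry_out", "arguments": {"rows": [[[-0.002,0.018,0,0],[-0.004,0.04,0,0],[-0.007,0.063,0,0],[-0.01,0.087,0,0],[-0.013,0.11,0,0],[-0.016,0.134,0,0],[-0.019,0.158,0,0],[-0.022,0.182,0,0],[-0.024,0.204,0,0],[-0.025,0.22,0,0],[-0.025,0.228,0,0],[-0.025,0.2285,0,0]]]}}

```text
clock: 33.47
position: [0.5792, -0.2441, 0.1895]
tool_rot: [3.141, 0.001, -0.003]
force: [-0.1, 0.7, -1.8]
grip_width: 0.0402
finger_force: 25.7
```

Request:
{"name": "carry_out", "arguments": {"rows": [[[0,0,0.01,0],[0,0,0.025,0],[0,0,0.045,0],[0,0,0.065,0],[0,0,0.085,0],[0,0,0.1,0],[0,0,0.115,0],[0,0,0.127,0],[0,0,0.135,0],[0,0,0.14,0],[0,0,0.14,0]]]}}

```text
clock: 34.38
position: [0.5802, -0.2411, 0.0494]
tool_rot: [-3.141, 0.001, 0.001]
force: [0.2, -0.2, -0.7]
grip_width: 0.0407
finger_force: 25.7
```

```bash
python3 - <<'E'
from h import *
s=bot.grab_frame("scene");save(s,"c8",(250,130,370,230),6)
o=bot.observe();print(o["force"],o["position"],o["clock"])
E
```

```text
[ 0.65028674 -0.31810858 -1.01493769] [ 0.58056508 -0.24139535  0.05018156] 34.4333
```

View pics/c8.png

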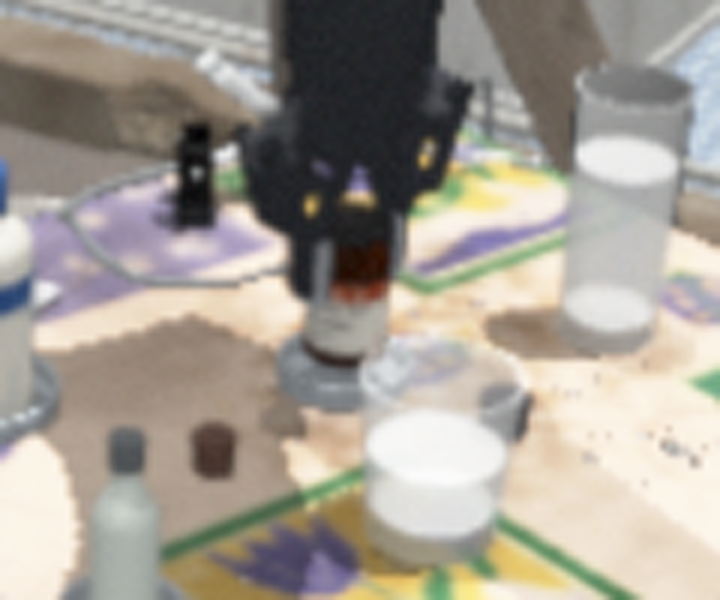

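The iodine bottle is centred over the l dish: the bottle is at crop x 345 and the dish spans about 277–412.

Request:
{"name": "carry_out", "arguments": {"rows": [[[0,0,0.004,0],[0,0,0.008,0],[0,0,0.011,0],[0,0,0.014,0],[0,0,0.0155,0],[0,0,0.016,0],[0,0,0.016,0]]]}}

```text
clock: 35.02
position: [0.5808, -0.2416, 0.0352]
tool_rot: [3.142, -0.001, -0.0]
force: [-4.8, 3.1, 13.9]
grip_width: 0.0405
finger_force: 27.0
```

Request:
{"name": "carry_out", "arguments": {"rows": [[[0,0,-0.001,0],[0,0,-0.001,0],[0,0,-0.001,0],[0,0,-0.001,0],[0,0,-0.001,0],[0,0,-0.001,0],[0,0,-0.001,0],[0,0,-0.001,0]]], "grip": 0.07}}

```text
clock: 35.68
position: [0.5805, -0.2417, 0.0353]
tool_rot: [-3.142, 0.0, 0.0]
force: [-0.5, 0.6, -0.4]
grip_width: 0.07
finger_force: 0.0
```

Request:
{"name": "carry_out", "arguments": {"rows": [[[0,0,-0.008,0],[0,0,-0.02,0],[0,0,-0.04,0],[0,0,-0.065,0],[0,0,-0.09,0],[0,0,-0.12,0],[0,0,-0.145,0],[0,0,-0.17,0],[0,0,-0.19,0],[0,0,-0.205,0],[0,0,-0.21,0],[0,0,-0.21,0]]]}}

```text
clock: 36.68
position: [0.581, -0.2419, 0.2473]
tool_rot: [3.141, -0.003, -0.0]
force: [0.6, -0.2, -0.3]
grip_width: 0.0701
finger_force: 0.0
```

Request:
{"name": "carry_out", "arguments": {"rows": [[[0,-0.02,0,0],[0,-0.05,0,0],[0,-0.08,0,0],[0,-0.11,0,0],[0,-0.14,0,0],[0,-0.17,0,0],[0,-0.2,0,0],[0,-0.225,0,0],[0,-0.24,0,0],[0,-0.24,0,0]]]}}

```text
clock: 37.52
position: [0.5799, 0.0024, 0.2444]
tool_rot: [-3.14, 0.001, 0.005]
force: [-0.1, 0.7, -0.3]
grip_width: 0.0702
finger_force: 0.0
```

```bash
python3 - <<'E'
from h import *
np.set_printoptions(precision=4,suppress=True)
s=bot.grab_frame("scene");t=bot.grab_frame("top");o=bot.observe();print(o["position"],o["clock"])
save(t,"t9",(130,135,440,275),2.5);save(s,"s9",(130,130,400,310),2.9)
E
```

```text
[ 0.5801 -0.0016  0.2445] 37.6167
```

View pics/t9.png

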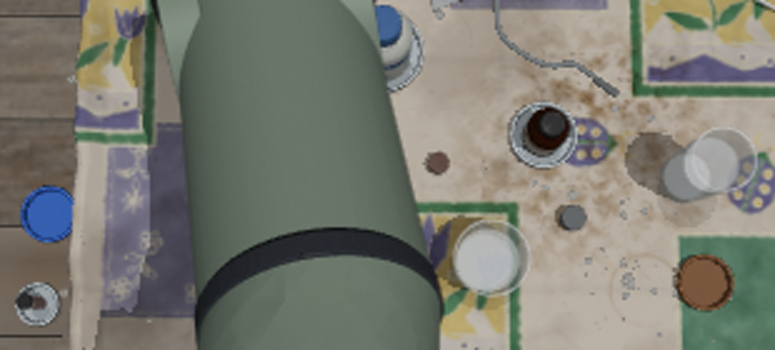

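View pics/s9.png

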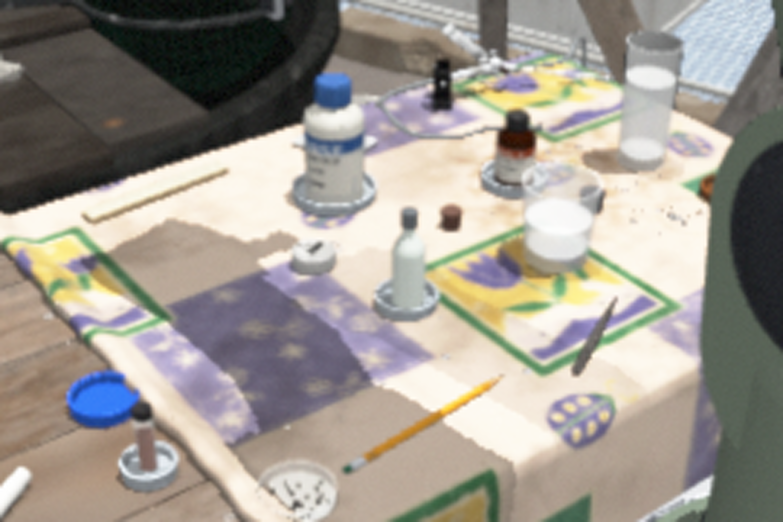

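Both views show all four upright in their dishes. I'll check the iodine and vial offsets numerically before handing in.

```bash
python3 - <<'E'
from h import *
np.set_printoptions(precision=4,suppress=True)
s=bot.grab_frame("scene");t=bot.grab_frame("top")
c=lambda x,y:(129.7+x/2.5,134.7+y/2.5)
print("iod cap",onz(t,c(552,123),.082)[:2],"dish",onz(t,c(543,134),.014)[:2],"vial cap",onz(t,c(23,300),.062)[:2],"dish",onz(t,c(37,303),.014)[:2])
for n,f in(("s",s),("t",t)):
  for l,g in dict(vial_mid=(.4048,.2733),iodine_mid=(.581,-.2415),dish_l=(.581,-.2415)).items():
    R=region(f,l,*g);print(n,l,None if R is None else fit([f],[R],l,g,0 if l[0]=="d" else .004,False))
E
```

```text
iod cap [ 0.5791 -0.2403] dish [ 0.5802 -0.2417] vial cap [0.4063 0.2735] dish [0.405  0.2729]
s vial_mid (array([0.406 , 0.2718]), np.float64(0.7278343773662834))
s iodine_mid (array([ 0.5835, -0.2453]), np.float64(0.7875724263830464))
s dish_l (array([ 0.5874, -0.2406]), np.float64(0.2585311572700296))
t vial_mid (array([0.4061, 0.2716]), np.float64(0.5995187209397177))
t iodine_mid (array([ 0.5775, -0.2415]), np.float64(0.8433426827256227))
t dish_l (array([ 0.5799, -0.2427]), np.float64(0.32245291574328944))
```

All offsets are within a few mm, so I'm handing in.

```bash
python3 -c "
from workcell import bot
print(bot.job_done())"
```

```text
the job is handed in; nothing more can be done
None
```

All four containers stand upright and released in their matching dishes, within a few mm of centre in the cameras; the beaker and tall glass were not touched, and I handed the job in at about 38 s (no verdict came back).

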